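# Pack the grinder's spare bearing housing and its cover

## Robot

A 7-joint arm with a two-finger parallel gripper is mounted at the origin on the work surface. World frame = base frame: x ahead of the robot, y to its left, z up, the work surface at z = 0. Lengths are in m, angles in rad, forces in N, time in s.
With the tool pointing down it reaches from about 0.425 to 0.925 m from the base axis. Payload 6.8 kg.
Tool frame: the origin (TCP) lies between the finger pads; the fingertips stand 17 mm ahead of it and the grasp point (between the pads) lies 2 mm behind it; z points along the fingers, x is the direction in which the jaws open and shut, and the axes are right-handed (so a half turn about z gives the same grasp; the last joint's range is limited). The gripper opens to 85 mm and grips with 20 to 120 N. Pads are 22 mm wide; open, the fingers measure 114 mm over their backs; the gripper's body (76 mm by 85 mm) begins 54 mm behind the grasp point. The pads swing forward as they close: fully open they stand 13 mm farther back than shut.
Start: joints at [-1.295, 0.477, 0.022, 1.555, -0.011, 1.109, -0.083], TCP at [0.253, 0.626, 0.248] pointing down, gripper open.
Joint ranges: [-2.96, 2.96], [-0.34, 2.1], [-1.41, 1.46], [0.24, 2.44], [-1.37, 4.51], [0.17, 1.92], [-2.96, 2.96]. Speed limits (rad/s): [2.39, 2.39, 3.14, 3.14, 3.14, 3.14, 3.14].

## Interface

Orientations are given as a unit quaternion [w, x, y, z].
In Python, from station import readout, read_camera, get_calibration, bot, models gives the robot as it stands.
- The arm moves only by the tool carry_out, never from a script. Its argument "deltas" is a list of rows, each a list of 2 entries, a list of its own where there are three numbers: the shift along the tool's x, y, z in cm, then the turn about the tool's z in degrees. A call has 1 to 10 rows; each row is the pose to reach, as a shift and turn from the pose measured when the call began, along the tool's axes at that moment; what a row does not reach only later rows make up. A row lasts 1/8 s, in which the tool goes at most 62.5 mm and 10.7 degrees, less where a joint would pass 70% of its speed; a pose out of reach is approached as far as the arm can. A call with a gripper value outside its range is refused whole. "hand" is the opening, from 0 (shut) to 1 (fully open), set as the call begins (left out, the last holds). The fingers move at their own pace and stop on an object; "newtons" is the grip in N (left out, the last holds). Time passes only in rows, so rows that repeat a pose let the fingers close. It gives the time, the measured TCP pose, the force and the opening at its end, in the units of the state.
- readout.get_obs(): the state, without advancing time (a new reading comes with each control period).
- read_camera(name): name is "scene" or "top"; returns the picture (420x560x3 uint8, red, green, blue); there is no depth.
- get_calibration(name): a dict with "fov_y" (degrees; the focal length in pixels is half the picture's height over the tangent of half this angle, whatever the lens; pixels are square), "cx", "cy" (the principal point, pixels), "world_from_camera" (4x4, takes a point from camera to world coordinates). Camera axes: x right, y down, z forward; pixel columns grow to the right and rows downward; lengths in m; the calibration is good to about 2 mm. A picture is of the moment at which its call begins. get_calibration takes no time and is no camera call.
- bot.hand_in(): hands the job in, once; it reports no verdict.
Trained networks look in the newest picture that a camera, given by its name, has taken for a name from the list of things; names that differ only in an ending like _2 or _b are one class to them, and where a whole thing is asked for, a point or a joint stands for the part that bears it (a point fixed in the world has none). Each returns a list of dicts, best first, with "score" (0 to 1); they miss things now and then, are a little off and sometimes report something else, mostly with a low value. They report only what shows in the picture. A call takes as long as a camera call. They do not tell look-alikes from the thing itself.
- models.spot_in(query, camera): "centre" ([row, column] in pixels, amid what is visible of it).
The state is a dict: "t": time; "q": joint angles; "joint_vel": joint speeds; "joint_torque": joint torques, N m; "eef_pos": TCP position; "tool_rot": TCP orientation; "contact_force": force on the tool from outside, world axes, zero at the start; "torque": the same for the moment, N m; "gripper_width": opening from 0.0 (shut) to 1.0 (fully open).
Only numpy, scipy, OpenCV 4.12 (cv2) and the standard library are available. Lean on these libraries where they do the work, as an engineer would, in place of code of your own. Each camera call takes 0.05 s, during which the arm holds its last target. There are 200 camera calls.

## Task

Pack the spares into the open wooden box, the heavy part lowest: first stand the large cast-iron bearing housing (the bigger of the two of that shape) on its foot on the floor of the box, then lay the light aluminium cover that has the round knob, knob up, flat and centred on top of the housing, its long sides along the housing's. Set both down gently rather than dropping them, and leave the small housing where it is.

Things in the scene. Friction and masses are not known exactly. Their poses are not given: they have to be found in the camera images.
- crate: Open-topped box of pale wood that does not move, 200 x 180 mm outside and 55 mm high, walls and floor 6 mm thick. Origin: centre of its underside on the table; x along the 200 mm side, y along the 180 mm side, z up. The inner floor is 6 mm above the origin.
- housing: The large dark cast-iron bearing housing, 0.55 to 0.9 kg: a foot plate 110 x 50 x 10 mm and, centred on it, a block 70 mm long, 50 mm wide, with a flat top 44 mm above the underside. A round boss with a dark bore, 24 mm across and 6 mm proud, on each end of the block. Origin: centre of its underside; x along the 110 mm length, y across the 50 mm width (the two plain flat sides, easily gripped from above), z up. Stands on its foot on the table.
- cover: The light aluminium cover, about 0.09 kg: a flat plate 84 x 60 x 5 mm with a plain round knob 32 mm in diameter and 30 mm tall at its middle (top 35 mm above the underside). Origin: centre of its underside; x along the 84 mm side, y along the 60 mm side, z up along the knob. Lies flat on the table, knob up. A bare plate of the same size without a knob lies nearby too; it is not wanted.
- small_housing: The small bearing housing, not wanted: same shape and material as the large one at two thirds the size, 73 x 33 mm and 29 mm high. Origin: centre of its underside; axes as the large one's.
Mind the look-alikes: they are no part of the job. Several things have the shape of the cover; the one meant has the colours described above.

How it is judged:
By the outcome, as a careful person would: the job done as asked, in the order asked, and still so for the second after the job is handed in, with the robot touching nothing.
It also fails if it takes over 59 s, if anything falls off the work surface, if the arm or the gripper's body presses on something with over 40 N, if the wrist force passes 120 N, or if a joint passes its speed limit or range.

## Working session

There is one attempt and no reset: what is moved stays moved. The work goes in short steps, Python scripts to look and compute and a tool call to move; the robot and the scene stay as the last step left them, time stands still between calls to the robot, and variables do not carry over. Pictures are saved under pics/ and viewed, about 8 in all and at most 12, crops included, and the job is handed in when it is done.

Besides the shell and the picture viewer there is one more tool, called after "Call:" as name([rows], argument=value, ...), one row to a line, values as JSON. carry_out: Moves the arm, as the interface text tells. Its arguments: {"type":"object","properties":{"deltas":{"type":"array"},"hand":{"type":"number"},"newtons":{"type":"number"}},"required":["deltas"]}

```bash
mkdir -p pics
python3 - <<'E'
from station import readout, read_camera, get_calibration, bot, models
import cv2
for c in("scene","top"):
    im=read_camera(c); cv2.imwrite(f"pics/{c}0.png",im[:,:,::-1]); k=get_calibration(c); print(c,k)
    for q in("crate","housing","cover","small_housing"):
        print(q,[(round(d["score"],2),[round(x) for x in d["centre"]]) for d in models.spot_in(q,c)])
o=readout.get_obs(); print(o)
E
```

```text
scene {'fov_y': 50.69334876658674, 'cx': 283.97078090529413, 'cy': 216.97899163478394, 'world_from_camera': array([[-0.7699135 ,  0.38362615, -0.50996488,  0.9999621 ],
       [ 0.63810416,  0.4534104 , -0.62228779,  0.63936997],
       [-0.00750249, -0.80451848, -0.59388023,  0.64897395],
       [ 0.        ,  0.        ,  0.        ,  1.        ]])}
crate [(0.75, [314, 338])]
housing [(0.69, [203, 163])]
cover [(0.77, [184, 229]), (0.69, [158, 250]), (0.58, [181, 288])]
small_housing [(0.7, [240, 211])]
top {'fov_y': 46.37330090772148, 'cx': 273.4551105328723, 'cy': 219.0560038563971, 'world_from_camera': array([[-0.14462187, -0.96951788,  0.19778675,  0.28855664],
       [-0.9894816 ,  0.14104248, -0.03214307,  0.01188904],
       [ 0.00326694, -0.20035494, -0.97971793,  1.08182636],
       [ 0.        ,  0.        ,  0.        ,  1.        ]])}
crate [(0.98, [208, 133])]
housing [(0.96, [151, 368])]
cover [(0.96, [217, 366]), (0.75, [281, 419]), (0.63, [285, 335])]
small_housing []
{'t': 0.5, 'q': array([-1.29511373,  0.47701205,  0.02237116,  1.55544278, -0.01149304,
        1.10930783, -0.08312092]), 'joint_vel': array([-4.12508049e-05, -8.43398222e-04,  9.55126359e-04, -1.34980979e-03,
       -4.37430405e-04,  2.95738156e-03, -2.66280041e-05]), 'joint_torque': array([-1.51645392e-03, -5.95806277e+01,  1.60450727e+00, -2.81285155e+01,
        1.24595419e-02,  2.60468863e-03,  4.01107832e-05]), 'eef_pos': array([0.25271863, 0.62589564, 0.24828116]), 'tool_rot': array([ 5.27050084e-06,  8.28988336e-01,  5.59265893e-01, -2.25152203e-05]), 'contact_force': array([ 0.44041256, -0.11841278, -0.3714811 ]), 'torque': array([0.07001806, 0.02363789, 0.01832776]), 'gripper_width': 1.0019366748317922}
```

View pics/top0.png

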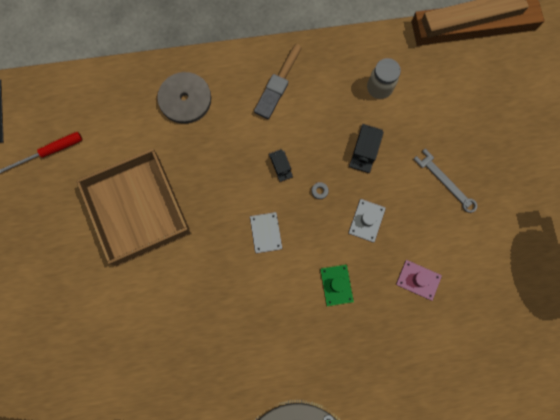

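View pics/scene0.png

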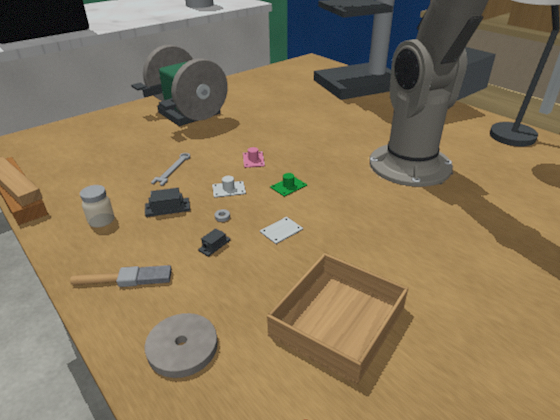

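```bash
cat > h.py <<'E'
import numpy as np, cv2
from scipy.optimize import minimize
from station import readout, read_camera, get_calibration, bot, models
def proj(c,P):
    k=get_calibration(c); f=210/np.tan(np.radians(k["fov_y"]/2)); T=np.linalg.inv(k["world_from_camera"])
    p=np.asarray(P)@T[:3,:3].T+T[:3,3]; return p[:,:2]/p[:,2:]*f+[k["cx"],k["cy"]]
def ray(c,u,v,z):
    k=get_calibration(c); f=210/np.tan(np.radians(k["fov_y"]/2)); W=k["world_from_camera"]
    d=W[:3,:3]@[(u-k["cx"])/f,(v-k["cy"])/f,1]; return W[:3,3]+d*(z-W[2,3])/d[2]
def box(lx,ly,z0,z1): return np.array([[a*lx/2,b*ly/2,z] for a in(-1,1) for b in(-1,1) for z in(z0,z1)])
def cyl(r,z0,z1): return np.array([[r*np.cos(t),r*np.sin(t),z] for t in np.linspace(0,6.28,24) for z in(z0,z1)])
M={"housing":[box(.11,.05,0,.01),box(.07,.05,.01,.044),box(.082,.022,.016,.038)],"cover":[box(.084,.06,0,.005),cyl(.016,.005,.035)]}
def place(P,x,y,yaw,z=0):
    c,s=np.cos(yaw),np.sin(yaw); return P@np.array([[c,s,0],[-s,c,0],[0,0,1]])+[x,y,z]
S=4
def sil(c,name,p,z=0):
    m=np.zeros((420*S,560*S),np.uint8)
    for b in M[name]:
        h=cv2.convexHull(proj(c,place(b,*p,z)).astype(np.float32)); cv2.fillConvexPoly(m,np.round((h+.5)*S*16).astype(np.int32),255,shift=4)
    return cv2.resize(m,(560,420),interpolation=cv2.INTER_AREA)/255.
def fit(masks,name,p0,z=0):
    cost=lambda p:sum(np.abs(sil(c,name,p,z)-m).sum()/m.sum() for c,m in masks.items())
    best=min((minimize(cost,[p0[0],p0[1],w],method="Nelder-Mead",options=dict(initial_simplex=[[p0[0],p0[1],w],[p0[0]+.01,p0[1],w],[p0[0],p0[1]+.01,w],[p0[0],p0[1],w+.2]],xatol=1e-4,fatol=1e-4)) for w in np.arange(0,3.14,.39)),key=lambda r:r.fun)
    return best.x,best.fun
E
cat > a.py <<'E'
from h import *
ims={c:cv2.imread(f"pics/{c}0.png") for c in("top","scene")}
def blob(c,m,uv):
    n,l,st,_=cv2.connectedComponentsWithStats(m.astype(np.uint8)); 
    return (l==l[uv[1],uv[0]]).astype(float) if m[uv[1],uv[0]] else None
H={};C={}
for c,h,k in(("top",(366,150),(358,230)),("scene",(165,205),(218,190))):
    hsv=cv2.cvtColor(ims[c],cv2.COLOR_BGR2HSV)
    H[c]=blob(c,hsv[...,2]<75,h); C[c]=blob(c,(hsv[...,1]<80)&(hsv[...,2]>95),k)
    print(c,None if H[c] is None else H[c].sum(),None if C[c] is None else C[c].sum())
P={}
for n,mk,uv,z in(("housing",H,(366,148),.02),("cover",C,(367,220),.005)):
    for sub in(["top"],["scene"],["top","scene"]):
        p,f=fit({c:mk[c] for c in sub},n,ray("top",*uv,z)[:2]); print(n,sub,p.round(4),round(np.degrees(p[2]),1),round(f,3))
    P[n]=p
out=[]
for c,r in(("top",(320,110,90,140)),("top",(70,140,130,135)),("scene",(135,170,120,60)),("scene",(260,250,160,130))):
    x,y,w,h=r; k=min(400/w,300/h); im=cv2.resize(ims[c][y:y+h,x:x+w],None,fx=k,fy=k,interpolation=cv2.INTER_CUBIC)
    for n in P:
        for b in M[n]:
            q=cv2.convexHull(proj(c,place(b,*P[n])).astype(np.float32)).reshape(-1,2); cv2.polylines(im,[((q+.5-[x,y])*k).astype(int)],True,(0,255,255),1)
    o=np.zeros((300,400,3),np.uint8); o[:im.shape[0],:im.shape[1]]=im[:300,:400]; out.append(o); print(r,k)
cv2.imwrite("pics/fit.png",np.vstack([np.hstack(out[:2]),np.hstack(out[2:])]))
E
python3 a.py
```

```text
top 1103.0 951.0
scene 585.0 530.0
housing ['top'] [ 0.6417 -0.2561 -0.4604] -26.4 0.057Traceback (most recent call last):
  File "a.py", line 14, in <module>
    p,f=fit({c:mk[c] for c in sub},n,ray("top",*uv,z)[:2]); print(n,sub,p.round(4),round(np.degrees(p[2]),1),round(f,3))
        ~~~^^^^^^^^^^^^^^^^^^^^^^^^^^^^^^^^^^^^^^^^^^^^^^^
  File "h.py", line 23, in fit
    best=min((minimize(cost,[p0[0],p0[1],w],method="Nelder-Mead",options=dict(initial_simplex=[[p0[0],p0[1],w],[p0[0]+.01,p0[1],w],[p0[0],p0[1]+.01,w],[p0[0],p0[1],w+.2]],xatol=1e-4,fatol=1e-4)) for w in np.arange(0,3.14,.39)),key=lambda r:r.fun)
  File "h.py", line 23, in <genexpr>
    best=min((minimize(cost,[p0[0],p0[1],w],method="Nelder-Mead",options=dict(initial_simplex=[[p0[0],p0[1],w],[p0[0]+.01,p0[1],w],[p0[0],p0[1]+.01,w],[p0[0],p0[1],w+.2]],xatol=1e-4,fatol=1e-4)) for w in np.arange(0,3.14,.39)),key=lambda r:r.fun)
              ~~~~~~~~^^^^^^^^^^^^^^^^^^^^^^^^^^^^^^^^^^^^^^^^^^^^^^^^^^^^^^^^^^^^^^^^^^^^^^^^^^^^^^^^^^^^^^^^^^^^^^^^^^^^^^^^^^^^^^^^^^^^^^^^^^^^^^^^^^^^^^^^^^^^^^^^^^^^^^^^^^^^^^^^^^^^^^^^^^^^
    
[... 268 characters left out ...]
sum()/m.sum() for c,m in masks.items())
                  ~~~^^^^^^^^^^^^^^^^^^^^^^^^^^^^^^^^^^^^^^^^^^^^^^^^^^^^^^^^^^^^^^^^^^
  File "h.py", line 22, in <genexpr>
    cost=lambda p:sum(np.abs(sil(c,name,p,z)-m).sum()/m.sum() for c,m in masks.items())
                             ~~~^^^^^^^^^^^^
  File "h.py", line 19, in sil
    h=cv2.convexHull(proj(c,place(b,*p,z)).astype(np.float32)); cv2.fillConvexPoly(m,np.round((h+.5)*S*16).astype(np.int32),255,shift=4)
                     ~~~~^^^^^^^^^^^^^^^^^
  File "h.py", line 5, in proj
    k=get_calibration(c); f=210/np.tan(np.radians(k["fov_y"]/2)); T=np.linalg.inv(k["world_from_camera"])
ValueError: time passes only in moves, steps and waits
```

```bash
sed -i '3a from functools import cache\nget_calibration=cache(get_calibration)' h.py; time python3 a.py
```

```text
top 1103.0 951.0
scene 585.0 530.0
housing ['top'] [ 0.6417 -0.2561 -0.4604] -26.4 0.057
housing ['scene'] [ 0.6443 -0.2608  2.7161] 155.6 0.742
housing ['top', 'scene'] [ 0.6426 -0.2566  2.6892] 154.1 0.83
cover ['top'] [ 0.4745 -0.2305  2.647 ] 151.7 0.131
cover ['scene'] [ 0.4766 -0.235   2.6522] 152.0 0.066
cover ['top', 'scene'] [ 0.476  -0.2319  2.6416] 151.4 0.289
(320, 110, 90, 140) 2.142857142857143
(70, 140, 130, 135) 2.2222222222222223
(135, 170, 120, 60) 3.3333333333333335
(260, 250, 160, 130) 2.3076923076923075
real	0m25.903s
user	0m50.259s
sys	0m10.085s
```

View pics/fit.png

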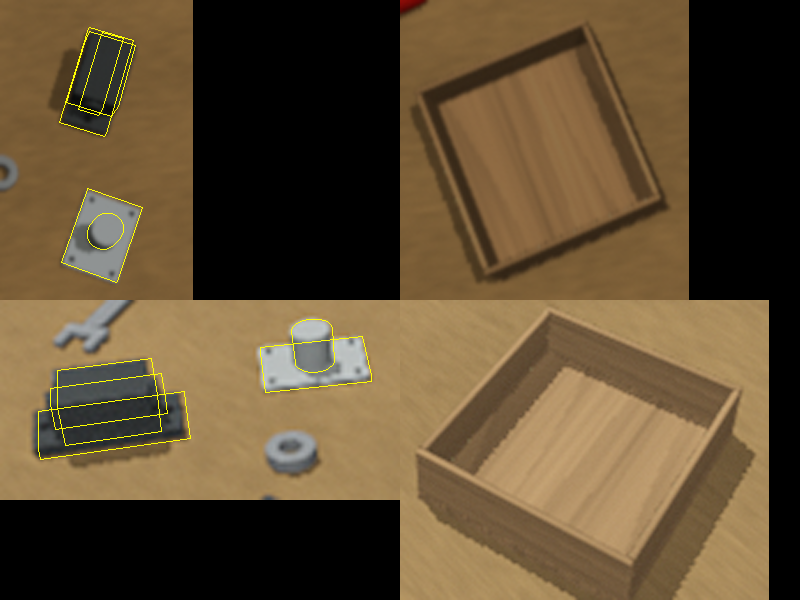

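Run:
```python
from h import *
T=np.array([(18,92),(188,24),(264,207),(87,276)])/2.2222+[70,140]
Sx=np.array([(149,12),(340,91),(234,263),(17,151)])/2.3077+[260,250]
for c,q in(("top",T),("scene",Sx)):
    P=np.array([ray(c,*u,.055)[:2] for u in q-.5]); print(c,P.round(4).tolist(),P.mean(0).round(4),np.linalg.norm(P-np.roll(P,-1,0),axis=1).round(3), [round(np.degrees(np.arctan2(*(P[(i+1)%4]-P[i])[::-1])),1) for i in range(4)])
R=np.array([[0,0]])
o=readout.get_obs(); w,x,y,z=o["tool_rot"]; print(o["t"],"tool x dir",np.degrees(np.arctan2(2*(x*y+w*z),1-2*(y*y+z*z))))
```

```text
top [[0.6406, 0.3864], [0.6863, 0.2156], [0.4927, 0.1615], [0.4511, 0.3339]] [0.5677 0.2744] [0.177 0.201 0.177 0.197] [np.float64(-75.0), np.float64(-164.4), np.float64(103.6), np.float64(15.5)]
scene [[0.51, 0.1681], [0.4595, 0.3354], [0.6434, 0.3898], [0.6954, 0.2184]] [0.5771 0.2779] [0.175 0.192 0.179 0.192] [np.float64(106.8), np.float64(16.5), np.float64(-73.1), np.float64(-164.8)]
0.5 tool x dir 68.01008910675993
```

```bash
cat > go.py <<'E'
import sys; from h import *
# go.py x y z yawdeg : target TCP in world, yaw of tool x -> shift in cm and turn in deg
x,y,z,yaw=map(float,sys.argv[1:5]); o=readout.get_obs(); w,a,b,c=o["tool_rot"]
from scipy.spatial.transform import Rotation as Rn
R=Rn.from_quat([a,b,c,w]).as_matrix(); cur=np.degrees(np.arctan2(R[1,0],R[0,0]))
print("t",round(o["t"],2),"pos",o["eef_pos"].round(4),"yaw",cur.round(2),"tilt",R[:,2].round(4),"F",o["contact_force"].round(1),"w",round(o["gripper_width"],3),"q",o["q"].round(2))
print("shift",(R.T@(np.array([x,y,z])-o["eef_pos"])*100).round(2),"turn",round((cur-yaw+180)%360-180,2))
E
python3 go.py .6425 -.257 .16 64
```

```text
t 0.5 pos [0.2527 0.6259 0.2483] yaw 68.01 tilt [-0. -0. -1.] F [ 0.4 -0.1 -0.4] w 1.002 q [-1.3   0.48  0.02  1.56 -0.01  1.11 -0.08]
shift [-67.27  69.2    8.83] turn 4.01
```

Call:
carry_out([
  [[-67.3,69.2,8.8],4],
  [[-67.3,69.2,8.8],4],
  [[-67.3,69.2,8.8],4],
  [[-67.3,69.2,8.8],4],
  [[-67.3,69.2,8.8],4],
  [[-67.3,69.2,8.8],4],
  [[-67.3,69.2,8.8],4],
  [[-67.3,69.2,8.8],4],
  [[-67.3,69.2,8.8],4],
  [[-67.3,69.2,8.8],4],
], hand=1)

```text
t: 1.75
eef_pos: [0.5048, 0.0547, 0.1919]
tool_rot: [0.0, 0.848, 0.53, 0.001]
contact_force: [0.5, 0.9, 0.1]
gripper_width: 0.997
```

```bash
python3 go.py .6425 -.257 .16 64
```

```text
t 1.75 pos [0.5048 0.0547 0.1919] yaw 64.03 tilt [ 1.2e-03  5.0e-04 -1.0e+00] F [0.5 0.9 0.1] w 0.997 q [-0.48  0.27  0.29  2.02 -0.1   0.86  0.99]
shift [-22.    26.03   3.19] turn 0.03
```

Call:
carry_out([
  [[-22,26,3.2],0],
  [[-22,26,3.2],0],
  [[-22,26,3.2],0],
  [[-22,26,3.2],0],
  [[-22,26,3.2],0],
  [[-22,26,3.2],0],
  [[-22,26,3.2],0],
  [[-22,26,3.2],0],
])

```text
t: 2.75
eef_pos: [0.6422, -0.2557, 0.1596]
tool_rot: [-0.0, 0.848, 0.531, 0.001]
contact_force: [-0.1, 0.0, 0.0]
gripper_width: 0.999
```

```bash
python3 go.py .6425 -.257 .03 64; python3 -c "
from h import *
for c in('scene','top'): cv2.imwrite(f'pics/{c}1.png',read_camera(c)[:,:,::-1])
a=cv2.imread('pics/scene1.png')[100:300,80:340];b=cv2.imread('pics/top1.png')[60:260,260:520]
cv2.imwrite('pics/v1.png',cv2.resize(np.hstack([a,b]),(800,308)))"
```

```text
t 2.75 pos [ 0.6422 -0.2557  0.1596] yaw 64.08 tilt [ 8.0e-04  1.6e-03 -1.0e+00] F [-0.1  0.   0. ] w 0.999 q [ 0.06  0.61  0.35  1.61 -0.24  0.97  1.6 ]
shift [-0.13  0.08 12.96] turn 0.08
```

View pics/v1.png

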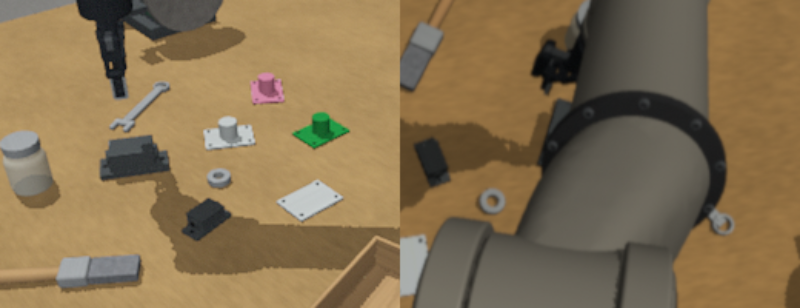

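The left half shows the gripper above and beyond the housing (crop px ~120,90, housing ~135,157). In the top view the arm hides it. I'll descend to grip height.

Call:
carry_out([
  [[-0.1,0.1,5],0],
  [[-0.1,0.1,8],0],
  [[-0.1,0.1,10],0],
  [[-0.1,0.1,12],0],
  [[-0.1,0.1,13],0],
  [[-0.1,0.1,13],0],
  [[-0.1,0.1,13],0],
])

```text
t: 3.72
eef_pos: [0.6437, -0.2564, 0.0309]
tool_rot: [0.0, 0.847, 0.531, 0.001]
contact_force: [-0.1, -0.3, 0.4]
gripper_width: 0.999
```

Call:
carry_out([
  [[0,0,0],0],
  [[0,0,0],0],
  [[0,0,0],0],
  [[0,0,0],0],
  [[0,0,0],0],
  [[0,0,0],0],
  [[0,0,0],0],
  [[0,0,0],0],
], hand=0, newtons=60)

```text
t: 4.72
eef_pos: [0.6441, -0.2572, 0.032]
tool_rot: [0.001, 0.847, 0.531, 0.002]
contact_force: [-0.4, -1.0, 5.7]
gripper_width: 0.577
```

```bash
python3 go.py .6425 -.257 .15 64; python3 -c "
from h import *
cv2.imwrite('pics/s2.png',cv2.resize(read_camera('scene')[120:270,100:300,::-1],(800,600),interpolation=2))"
```

```text
t 4.72 pos [ 0.6441 -0.2572  0.032 ] yaw 64.12 tilt [ 4.e-03  1.e-04 -1.e+00] F [-0.4 -1.   5.7] w 0.577 q [ 0.09  0.76  0.29  1.66 -0.29  0.76  1.64]
shift [ -0.03  -0.11 -11.8 ] turn 0.12
```

View pics/s2.png

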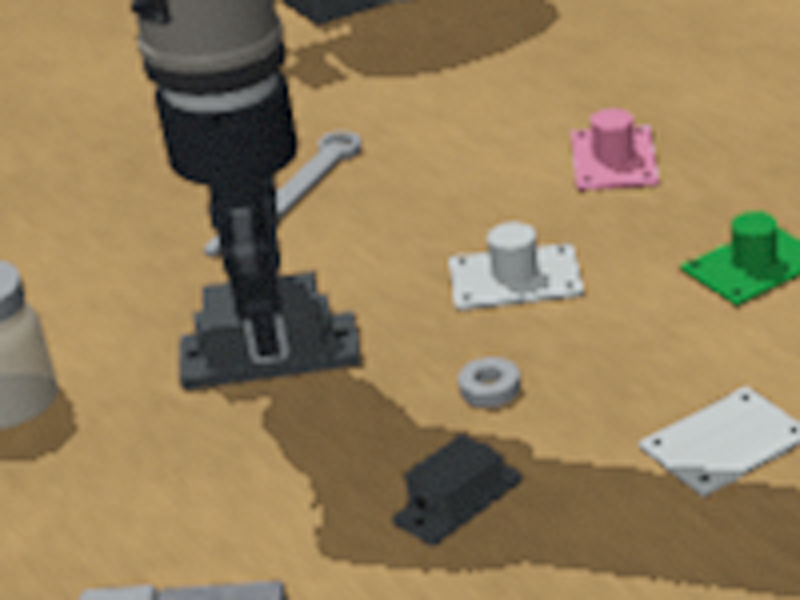

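The pads hold the middle of the block (~265,335) and the opening is about 49 mm, which matches the 50 mm width. Lifting.

Call:
carry_out([
  [[0,0,-2],0],
  [[0,0,-5],0],
  [[0,0,-9],0],
  [[0,0,-13],0],
  [[0,0,-14],0],
  [[0,0,-14],0],
], newtons=80)

```text
t: 5.52
eef_pos: [0.6431, -0.2569, 0.1716]
tool_rot: [0.001, 0.847, 0.531, 0.002]
contact_force: [0.2, 0.5, -5.7]
gripper_width: 0.571
```

```bash
python3 go.py .571 .276 .17 105.7
```

```text
t 5.53 pos [ 0.6431 -0.2569  0.1716] yaw 64.13 tilt [ 3.6e-03  5.0e-04 -1.0e+00] F [ 0.2  0.5 -5.7] w 0.571 q [ 0.05  0.6   0.35  1.6  -0.24  0.99  1.6 ]
shift [ 44.8  -29.74   0.17] turn -41.57
```

Call:
carry_out([
  [[5,-3,0],-5],
  [[10,-6.5,0],-10],
  [[15,-10,0],-15],
  [[20,-13,0],-20],
  [[25,-16.5,0],-25],
  [[30,-20,0],-30],
  [[35,-23,0],-35],
  [[40,-26.5,0],-39],
  [[44.8,-29.7,0],-41.6],
  [[44.8,-29.7,0],-41.6],
])

```text
t: 6.78
eef_pos: [0.5673, 0.2835, 0.169]
tool_rot: [-0.001, 0.599, 0.801, 0.001]
contact_force: [0.1, -1.1, -6.7]
gripper_width: 0.572
```

Call:
carry_out([
  [[0,0,0],0],
  [[0,0,0],0],
])

```text
t: 7.02
eef_pos: [0.5663, 0.2827, 0.1674]
tool_rot: [-0.002, 0.6, 0.8, -0.001]
contact_force: [-0.0, 0.0, -6.3]
gripper_width: 0.565
```

```bash
python3 go.py .571 .276 .17 105.7; python3 -c "
from h import *
for c in('scene','top'): cv2.imwrite(f'pics/{c}3.png',read_camera(c)[:,:,::-1])
a=cv2.imread('pics/scene3.png')[150:410,230:450];b=cv2.imread('pics/top3.png')[100:360,40:260]
cv2.imwrite('pics/v3.png',cv2.resize(np.hstack([a,b]),(800,473)))"
```

```text
t 7.03 pos [0.5663 0.2827 0.1674] yaw 106.33 tilt [-0.0041  0.0018 -1.    ] F [-0.   0.  -6.3] w 0.565 q [-0.63  0.49  0.1   1.74 -0.06  0.92  1.35]
shift [-0.77  0.26 -0.27] turn 0.63
```

View pics/v3.png

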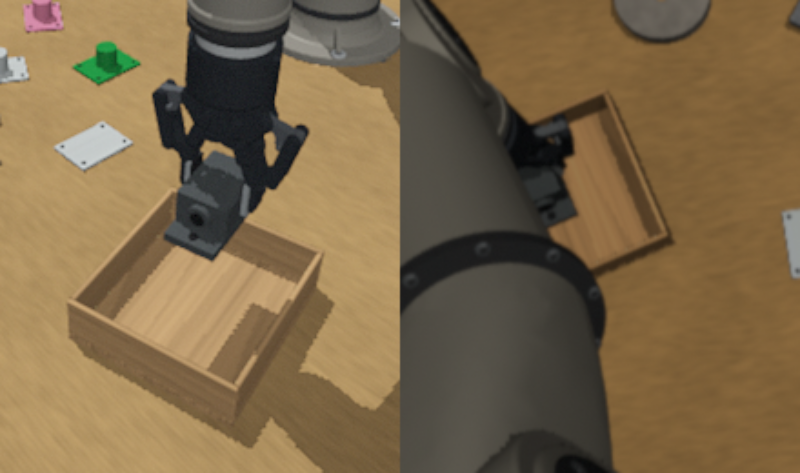

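The housing hangs level between the fingers over the box, with its long side parallel to the box's long side. Lowering.

Call:
carry_out([
  [[-0.8,0.3,2],0.6],
  [[-0.8,0.3,5],0.6],
  [[-0.8,0.3,8],0.6],
  [[-0.8,0.3,10.5],0.6],
  [[-0.8,0.3,11.5],0.6],
  [[-0.8,0.3,12],0.6],
  [[-0.8,0.3,12],0.6],
  [[-0.8,0.3,12],0.6],
])

```text
t: 8.12
eef_pos: [0.5729, 0.2758, 0.0493]
tool_rot: [-0.001, 0.604, 0.797, 0.001]
contact_force: [0.5, -0.3, -6.2]
gripper_width: 0.569
```

```bash
python3 go.py .571 .276 .038 105.7
```

```text
t 8.12 pos [0.5729 0.2758 0.0493] yaw 105.65 tilt [-6.e-04  3.e-03 -1.e+00] F [ 0.5 -0.3 -6.2] w 0.569 q [-0.61  0.65  0.08  1.79 -0.08  0.7   1.37]
shift [ 0.07 -0.18  1.13] turn -0.05
```

Call:
carry_out([
  [[0,0,0.3],0],
  [[0,0,0.6],0],
  [[0,0,0.8],0],
  [[0,0,0.9],0],
  [[0,0,1.0],0],
  [[0,0,1.1],0],
  [[0,0,1.15],0],
  [[0,0,1.15],0],
])

```text
t: 9.12
eef_pos: [0.5729, 0.2758, 0.0382]
tool_rot: [-0.001, 0.604, 0.797, 0.001]
contact_force: [-1.7, -0.8, -0.8]
gripper_width: 0.574
```

Call:
carry_out([
  [[0,0,0.05],0],
  [[0,0,0.1],0],
  [[0,0,0.1],0],
])

```text
t: 9.5
eef_pos: [0.5729, 0.2758, 0.0381]
tool_rot: [-0.001, 0.604, 0.797, 0.001]
contact_force: [-5.7, -1.4, 7.1]
gripper_width: 0.571
```

Call:
carry_out([
  [[0,0,0],0],
  [[0,0,0],0],
  [[0,0,0],0],
  [[0,0,0],0],
  [[0,0,0],0],
  [[0,0,0],0],
], hand=1)

```text
t: 10.25
eef_pos: [0.5729, 0.2759, 0.038]
tool_rot: [-0.001, 0.604, 0.797, 0.001]
contact_force: [-0.2, -1.6, -0.5]
gripper_width: 0.998
```

Call:
carry_out([
  [[0,0,-2],0],
  [[0,0,-6],0],
  [[0,0,-11],0],
  [[0,0,-14],0],
  [[0,0,-14],0],
  [[0,0,-14],0],
])

```text
t: 11.0
eef_pos: [0.5726, 0.2752, 0.1783]
tool_rot: [-0.001, 0.604, 0.797, 0.001]
contact_force: [-0.8, 0.3, 0.1]
gripper_width: 1.002
```

```bash
python3 go.py .4755 -.232 .15 61.5
```

```text
t 11.0 pos [0.5726 0.2752 0.1783] yaw 105.65 tilt [-7.0e-04  3.2e-03 -1.0e+00] F [-0.8  0.3  0.1] w 1.002 q [-0.62  0.48  0.11  1.73 -0.07  0.93  1.35]
shift [-46.23 -23.03   2.67] turn 44.15
```

Call:
carry_out([
  [[-5,-2.5,0],5],
  [[-10,-5,0],10],
  [[-15.5,-7.5,0],15],
  [[-20.5,-10,0],20],
  [[-26,-13,0],25],
  [[-31,-15.5,1],30],
  [[-36,-18,2],35],
  [[-41,-20.5,2.7],40],
  [[-46.2,-23,2.7],44],
  [[-46.2,-23,2.7],44],
])

```text
t: 12.25
eef_pos: [0.473, -0.2366, 0.1489]
tool_rot: [-0.001, 0.861, 0.509, -0.001]
contact_force: [0.1, 0.4, -0.5]
gripper_width: 0.997
```

Call:
carry_out([
  [[0,0,0],0],
  [[0,0,0],0],
])

```text
t: 12.5
eef_pos: [0.4729, -0.2354, 0.1483]
tool_rot: [-0.002, 0.861, 0.509, -0.001]
contact_force: [-0.6, -0.7, 0.6]
gripper_width: 1.003
```

```bash
python3 go.py .4755 -.232 .03 61.7
cat > b.py <<'E'
from h import *
for c in('scene','top'): cv2.imwrite(f'pics/{c}4.png',read_camera(c)[:,:,::-1])
a=cv2.imread('pics/scene4.png')[130:410,150:450];b=cv2.imread('pics/top4.png')[120:400,40:340]
cv2.imwrite('pics/v4.png',cv2.resize(np.hstack([a,b]),(800,373),interpolation=2))
E
python3 b.py
```

```text
t 12.5 pos [ 0.4729 -0.2354  0.1483] yaw 61.23 tilt [-0.0044  0.0018 -1.    ] F [-0.6 -0.7  0.6] w 1.003 q [ 0.02  0.38  0.41  2.02 -0.21  0.79  1.62]
shift [ 0.43  0.12 11.83] turn -0.47
```

View pics/v4.png

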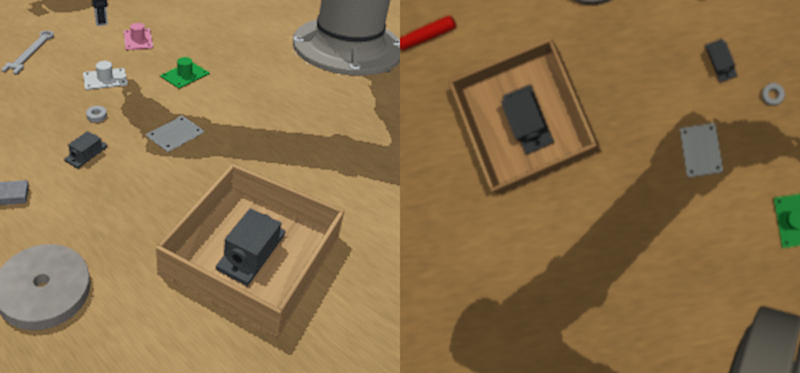

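The housing stands upright near the middle of the box (crop px ~525,118 top; ~253,245 scene). Next I'll fit its pose for the cover target.

Run:
```python
from h import *
K={}
for c,p0 in(("top",(525-400,118)),("scene",(253,245))):
    im=cv2.imread(f"pics/{c}4.png"); hsv=cv2.cvtColor(im,cv2.COLOR_BGR2HSV)
    off=(40,120) if c=="top" else (150,130); u=int(p0[0]*.75+off[0]);v=int(p0[1]*.75+off[1])
    best=None
    m=(hsv[...,2]<85)&(hsv[...,1]<95) 
    n,l=cv2.connectedComponents(m.astype(np.uint8)); K[c]=(l==l[v,u]).astype(float); print(c,m[v,u],K[c].sum(),sil(c,"housing",[.573,.276,np.radians(15.7)],.006).sum())
for s in(["top"],["scene"],["top","scene"]):
    p,f=fit({c:K[c] for c in s},"housing",[.573,.276],.006); print(s,p.round(4),np.degrees(p[2]).round(1),round(f,3))
```

```text
top True 1145.0 1257.2078431372547
scene False 215798.0 1791.7764705882355
['top'] [0.5728 0.2788 0.2909] 16.7 0.097
['scene'] [0.4858 0.5705 2.4314] 139.3 0.985
['top', 'scene'] [0.5717 0.2788 0.2919] 16.7 1.098
```

Call:
carry_out([
  [[0.4,0.1,3],-0.5],
  [[0.4,0.1,6],-0.5],
  [[0.4,0.1,8],-0.5],
  [[0.4,0.1,9.5],-0.5],
  [[0.4,0.1,10.5],-0.5],
  [[0.4,0.1,11],-0.5],
  [[0.4,0.1,11.2],-0.5],
  [[0.4,0.1,11.2],-0.5],
])

```text
t: 13.6
eef_pos: [0.4759, -0.2322, 0.037]
tool_rot: [-0.001, 0.858, 0.513, -0.001]
contact_force: [-0.1, -0.3, -0.2]
gripper_width: 1.001
```

```bash
python3 go.py .4755 -.232 .028 61.7; python3 -c "
from h import *
cv2.imwrite('pics/s5.png',cv2.resize(read_camera('scene')[120:220,170:303,::-1],(800,600),interpolation=2))"
```

```text
t 13.6 pos [ 0.4759 -0.2322  0.037 ] yaw 61.75 tilt [-0.003   0.0016 -1.    ] F [-0.1 -0.3 -0.2] w 1.001 q [ 0.09  0.57  0.31  2.07 -0.32  0.56  1.71]
shift [-0.01 -0.04  0.9 ] turn 0.05
```

View pics/s5.png

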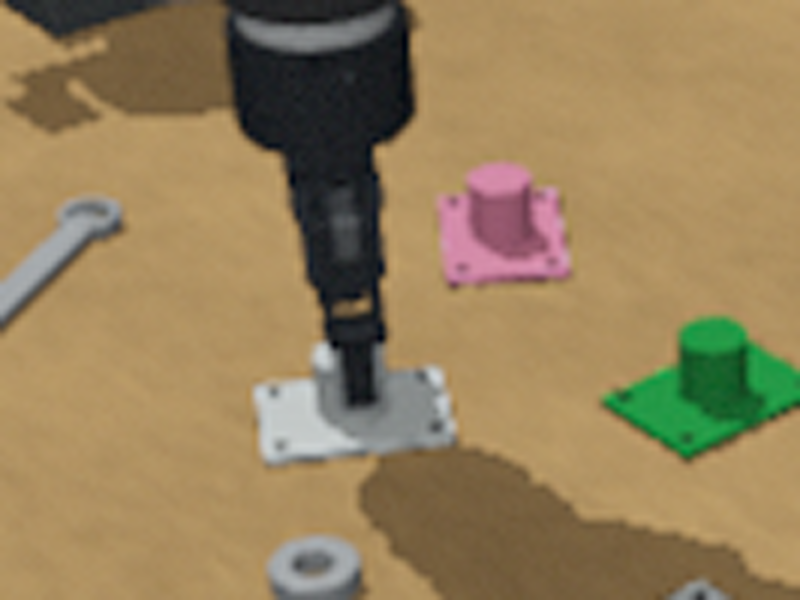

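Run:
```python
from h import *
a=np.radians(61.75); d=np.array([np.cos(a),np.sin(a)])
for r in(.043,.057):
  for z in(.01,.02,.03,.04): print(r,z,((proj("scene",[[*(np.array([.4759,-.2322])+d*r),z]])-[170,120])*6.015).round(0))
print("knob top", ((proj("scene",[[.4755,-.232,.035],[.4766,-.235,.035]])-[170,120])*6.015).round(0))
```

```text
0.043 0.01 [[364. 451.]]
0.043 0.02 [[362. 432.]]
0.043 0.03 [[360. 412.]]
0.043 0.04 [[358. 393.]]
0.057 0.01 [[367. 469.]]
0.057 0.02 [[365. 450.]]
0.057 0.03 [[363. 430.]]
0.057 0.04 [[362. 410.]]
knob top [[350. 351.]
 [344. 349.]]
```

Fingertips when open project to z≈0.035 (only a few mm ahead of the TCP). The knob centre (~349) matches the estimate (350), so no sideways correction is needed. Going lower and gripping gently.

Call:
carry_out([
  [[0,0,0.4],0],
  [[0,0,0.8],0],
  [[0,0,1.1],0],
  [[0,0,1.1],0],
  [[0,0,1.1],0],
])

```text
t: 14.28
eef_pos: [0.476, -0.2322, 0.026]
tool_rot: [-0.001, 0.858, 0.513, -0.001]
contact_force: [0.3, 0.5, 0.0]
gripper_width: 1.0
```

Call:
carry_out([
  [[0,0,0],0],
  [[0,0,0],0],
  [[0,0,0],0],
  [[0,0,0],0],
  [[0,0,0],0],
  [[0,0,0],0],
  [[0,0,0],0],
  [[0,0,0],0],
], hand=0, newtons=25)

```text
t: 15.28
eef_pos: [0.476, -0.2322, 0.0262]
tool_rot: [-0.001, 0.858, 0.513, -0.001]
contact_force: [-2.0, 0.4, 5.0]
gripper_width: 0.365
```

Call:
carry_out([
  [[0,0,-2],0],
  [[0,0,-5],0],
  [[0,0,-9],0],
  [[0,0,-13],0],
  [[0,0,-15],0],
  [[0,0,-15],0],
])

```text
t: 16.02
eef_pos: [0.4772, -0.2327, 0.1772]
tool_rot: [-0.0, 0.858, 0.513, 0.0]
contact_force: [0.3, -0.3, -1.1]
gripper_width: 0.366
```

```bash
python3 go.py .5729 .2762 .17 105.65; python3 -c "
from h import *
cv2.imwrite('pics/scene6.png',read_camera('scene')[:,:,::-1]); cv2.imwrite('pics/s6.png',cv2.resize(cv2.imread('pics/scene6.png')[70:220,150:350],(800,600),interpolation=2))"
```

```text
t 16.02 pos [ 0.4772 -0.2327  0.1772] yaw 61.76 tilt [ 0.e+00  9.e-04 -1.e+00] F [ 0.3 -0.3 -1.1] w 0.366 q [-0.01  0.34  0.43  1.99 -0.19  0.84  1.6 ]
shift [ 49.36 -15.65   0.76] turn -43.89
```

View pics/s6.png

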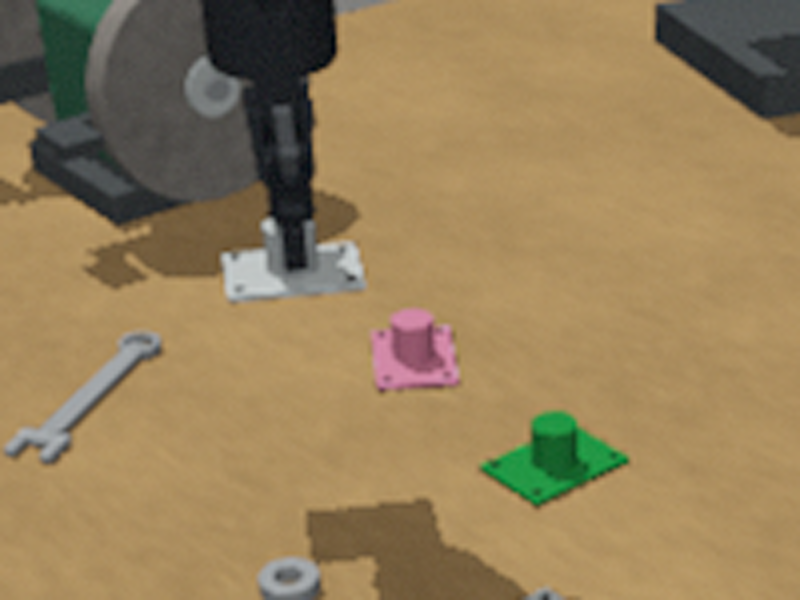

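The aluminium cover hangs level in the grip, with 31 mm opening on the knob, which fits its 32 mm. Carrying it to the box.

Call:
carry_out([
  [[5,-1.5,0],-5],
  [[10,-3,0],-10],
  [[15,-5,0],-15],
  [[20,-6.5,0],-20],
  [[25,-8,0],-25],
  [[30,-9.5,0],-30],
  [[35,-11,0],-35],
  [[40,-12.7,0],-39],
  [[45,-14.3,0.4],-42],
  [[49.4,-15.6,0.8],-44],
])

```text
t: 17.32
eef_pos: [0.5717, 0.2786, 0.1661]
tool_rot: [-0.002, 0.602, 0.798, -0.001]
contact_force: [0.2, -0.6, -1.1]
gripper_width: 0.367
```

Call:
carry_out([
  [[0,0,0],0],
  [[0,0,0],0],
  [[0,0,0],0],
])

```text
t: 17.7
eef_pos: [0.5717, 0.2765, 0.1654]
tool_rot: [-0.002, 0.603, 0.797, -0.002]
contact_force: [0.8, -0.1, -0.6]
gripper_width: 0.369
```

```bash
python3 go.py .5729 .2759 .086 105.8
```

```text
t 17.7 pos [0.5717 0.2765 0.1654] yaw 105.76 tilt [-6.3e-03 -7.0e-04 -1.0e+00] F [ 0.8 -0.1 -0.6] w 0.369 q [-0.63  0.5   0.11  1.73 -0.07  0.92  1.36]
shift [-0.1   0.15  7.94] turn -0.04
```

Call:
carry_out([
  [[-0.1,0.1,2],0],
  [[-0.1,0.1,4],0],
  [[-0.1,0.1,6],0],
  [[-0.1,0.1,7],0],
  [[-0.1,0.1,7.6],0],
  [[-0.1,0.1,7.9],0],
  [[-0.1,0.1,7.9],0],
  [[-0.1,0.1,7.9],0],
])

```text
t: 18.7
eef_pos: [0.5727, 0.276, 0.087]
tool_rot: [-0.002, 0.603, 0.797, -0.002]
contact_force: [-0.3, 0.1, -0.9]
gripper_width: 0.364
```

```bash
python3 go.py .5729 .2759 .076 105.8; python3 -c "
from h import *
cv2.imwrite('pics/scene7.png',read_camera('scene')[:,:,::-1]); cv2.imwrite('pics/s7.png',cv2.resize(cv2.imread('pics/scene7.png')[230:380,250:450],(800,600),interpolation=2))"
```

```text
t 18.7 pos [0.5727 0.276  0.087 ] yaw 105.76 tilt [-5.4e-03 -2.0e-04 -1.0e+00] F [-0.3  0.1 -0.9] w 0.364 q [-0.62  0.6   0.1   1.78 -0.08  0.77  1.37]
shift [-0.02  0.02  1.1 ] turn -0.04
```

View pics/s7.png

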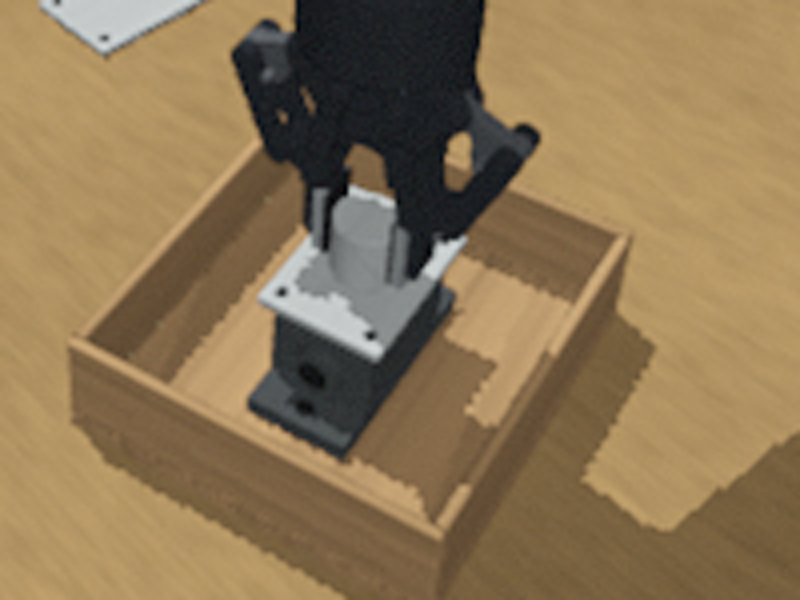

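The cover is hovering over the housing, aligned with it. Setting it down slowly.

Call:
carry_out([
  [[0,0,0.3],0],
  [[0,0,0.6],0],
  [[0,0,0.8],0],
  [[0,0,0.9],0],
  [[0,0,1.0],0],
  [[0,0,1.05],0],
  [[0,0,1.05],0],
])

```text
t: 19.62
eef_pos: [0.5727, 0.276, 0.0764]
tool_rot: [-0.002, 0.603, 0.797, -0.002]
contact_force: [-0.1, 0.5, -1.0]
gripper_width: 0.365
```

Call:
carry_out([
  [[0,0,0.05],0],
  [[0,0,0.1],0],
  [[0,0,0.1],0],
])

```text
t: 20.0
eef_pos: [0.5728, 0.276, 0.0762]
tool_rot: [-0.002, 0.603, 0.797, -0.002]
contact_force: [-2.1, -1.2, 5.3]
gripper_width: 0.364
```

Call:
carry_out([
  [[0,0,0],0],
  [[0,0,0],0],
  [[0,0,0],0],
  [[0,0,0],0],
  [[0,0,0],0],
  [[0,0,0],0],
  [[0,0,0],0],
], hand=1)

```text
t: 20.88
eef_pos: [0.5728, 0.276, 0.0762]
tool_rot: [-0.002, 0.603, 0.797, -0.002]
contact_force: [0.0, -0.2, -0.0]
gripper_width: 0.999
```

Call:
carry_out([
  [[0,0,-1],0],
  [[0,0,-3],0],
  [[0,0,-6],0],
  [[0,0,-10],0],
  [[0,0,-14],0],
  [[0,0,-14],0],
])

```text
t: 21.62
eef_pos: [0.5759, 0.277, 0.2219]
tool_rot: [-0.0, 0.604, 0.797, 0.003]
contact_force: [-0.3, -0.0, -0.1]
gripper_width: 1.001
```

Call:
carry_out([
  [[-5,-3,0],0],
  [[-10,-6,0],0],
  [[-15,-8,0],0],
  [[-20,-10,0],0],
  [[-25,-10,0],0],
  [[-30,-10,0],0],
  [[-35,-10,0],0],
  [[-35,-10,0],0],
])

```text
t: 22.62
eef_pos: [0.5744, -0.0923, 0.2205]
tool_rot: [0.0, 0.607, 0.795, 0.002]
contact_force: [-0.6, 0.5, -0.6]
gripper_width: 1.002
```

```bash
cat > c.py <<'E'
from h import *
out=[];K={};p=[.5729,.276,np.radians(15.7)]
for c,(x,y) in(("top",(70,140)),("scene",(270,235))):
    im=read_camera(c)[:,:,::-1].copy(); cv2.imwrite(f"pics/{c}8.png",im); hsv=cv2.cvtColor(im,cv2.COLOR_BGR2HSV)
    m=(hsv[...,1]<80)&(hsv[...,2]>95)&(cv2.dilate(sil(c,"cover",p,.05),np.ones((9,9)))>0); K[c]=m.astype(float)
    a=cv2.resize(im[y:y+130,x:x+130],(400,400),interpolation=2); k=400/130
    for b,n,z in[(b,"cover",.05) for b in M["cover"]]+[(M["housing"][0],"housing",.006)]:
        q=cv2.convexHull(proj(c,place(b,*p,z)).astype(np.float32)).reshape(-1,2); cv2.polylines(a,[((q+.5-[x,y])*k).astype(int)],True,(0,255,255),1)
    out.append(a)
    r,f=fit({c:K[c]},"cover",p,.05); print(c,K[c].sum(),r.round(4),np.degrees(r[2]).round(1),round(f,3))
cv2.imwrite("pics/v8.png",np.hstack(out)); o=readout.get_obs(); print(o["t"],o["eef_pos"],o["contact_force"])
E
python3 c.py
```

```text
top 1099.0 [0.5714 0.2779 0.2643] 15.1 0.081
scene 1281.0 [0.5731 0.275  0.272 ] 15.6 0.036
22.725 [ 0.57416203 -0.08700383  0.22008921] [-0.87057442  0.73998568 -0.4059801 ]
```

View pics/v8.png

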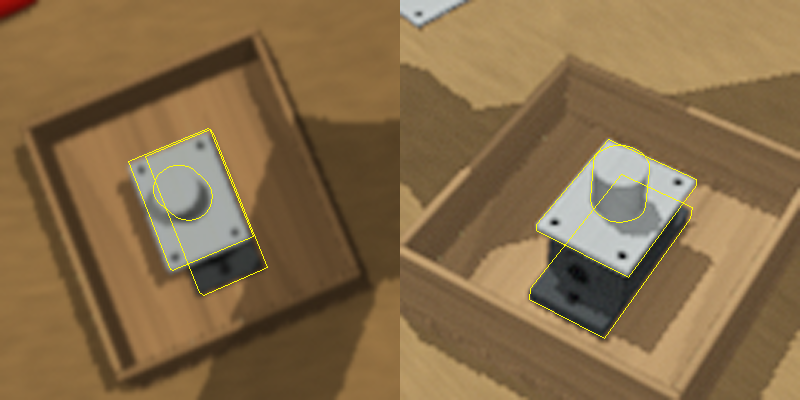

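Call:
carry_out([
  [[0,0,0],0],
  [[0,0,0],0],
  [[0,0,0],0],
  [[0,0,0],0],
])

```text
t: 23.22
eef_pos: [0.5742, -0.0866, 0.2202]
tool_rot: [-0.001, 0.604, 0.797, 0.003]
contact_force: [-0.0, 0.7, -0.4]
gripper_width: 1.004
```

```bash
python3 -c "
from station import bot; print(bot.hand_in())"
```

```text
the job is handed in; nothing more can be done
None
```

The large housing is standing on its foot on the box floor. The aluminium cover lies on top of it, knob up and with its long sides along the housing's. The small housing and the look-alikes were left alone. I handed the job in at about 23 s, with the gripper open and clear of everything.

- **Set-down:** both parts were lowered slowly. The vertical force read 5–7 N when each was down, just before I let go.
- **Cover position:** in the final pictures, outlines drawn at the release pose matched both parts. Measured from the pictures, the cover is about 1–2 mm off the housing's centre and within about 1.5° of its direction.
- **Disagreements:** the two cameras differ by about 3 mm on the cover's position and by about 9 mm on the box centre. I placed the parts using the average and the gripper's own position. My attempt to measure the placed housing in the side-camera picture failed, so its position comes from the top camera, the gripper pose and the final outline.

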